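# Unlatch a board tester and flip its cover over to rest open

## Task

The circuit board in the bench tester has passed, so open the tester for the next one. With your fingertips only, push the red-knobbed side latch back along its track, towards the hinge end, until it is well clear of the tab on the cover, then push the cover up by its black handle bar and tip it over past upright, so that it lies back on its stops by itself. Push gently and steadily, without throwing the cover; do not grip or lift anything, leave the board lying in its nest and everything else on the bench where it stands, and finish clear of the tester.

Things in the scene. Friction and masses are not known exactly. Their poses are not given: they have to be found in the camera images.
- fixture: Board tester, fixed to the bench: blue box with a grey top plate at z = 50 mm. Origin at bench level; x points from handle end to hinge end, y to the latch side, z up; the box spans x -40 to 62, y -56 to 86 mm. A clear cover in an aluminium frame (x -36 to 42, y -50 to 50, top at z = 73 mm) shuts a black well with the board; two stop posts stand behind its hinge
- cover (a joint): Angle of the cover, rad: 0 shut, 1.57 upright, 1.885 lying back on its stops. It weighs about 0.2 kg and its hinge is nearly free: let go below about 1.3 it falls shut, above about 1.42 it falls back on to the stops by itself. Until the latch has been pushed some 15 mm the cover cannot rise more than two or three degrees
- cover_hinge (a point): Middle of the cover's hinge axis, which runs along the fixture's y; in the fixture's frame x = 46, y = 0, z = 70 mm. Axes as the fixture's
- cover_bar (a point): Middle of the black handle bar (12 mm thick, 60 mm long along y, a bent steel arm at each end, y -36 and 36); rides with the cover on an arc of 104 mm radius about the hinge. Shut, it is at x = -42, z = 125 mm in the fixture's frame, free in front and beneath. An upright finger before it pushes it up and towards the hinge (2 to 5 N); pushed level without rising it binds by friction at first
- latch (a joint): Travel of the slide latch, m, along the fixture's +x: 0 to 0.004 over the tab (latched, as found), clear of the tab from 0.015, hard stop at 0.030; 0.020 to 0.028 is well clear. 1 to 2 N moves it; it stays where it is left
- latch_knob (a point): Centre of the top of the latch's red knob; moves with the latch. Upright round knob, 13 mm across, 17 mm high, on a steel latch body 18 mm long in x with its top at z = 80 mm. At latch 0 the point is at x = -12, y = 74, z = 97.5 mm in the fixture's frame
- board: Green circuit board lying in the tester's nest under the cover, 26 x 42 x 13 mm, origin at the centre of its underside; it stays there
- solder_spool: Blue and white solder reel, 55 mm across, 47 mm high, loose on the bench, origin under its centre; leave alone
- adapter: Black wall adapter, 32 x 64 x 26 mm, loose on the bench, origin under its centre; leave alone
- next_board: Second green circuit board, 26 x 42 x 13 mm, loose on the bench, origin under its centre; leave alone
- flux_bottle: White squeeze bottle with a red spout, 51 mm across, 140 mm high, loose on the bench, origin under its centre; leave alone

How it is judged:
On the way, in this order (a step that is already met when the one before it is completed fails the run):
1. the latch is pushed clear of the tab while the cover is still shut (value of joint latch above 0.017 m and value of joint cover below 0.1 rad), for 0.2 s.
2. the cover is tipped past its balance point (value of joint cover above 1.45 rad), for 0.1 s.
At the end, for the whole second after the job is handed in: The cover rests at more than 1.8 rad against its stops and is still, the latch is more than 17 mm along its track, the board lies flat in its nest within 6 mm of where it was, and the reel, adapter, second board and bottle stand within 20 mm of where they were (value of joint cover above 1.8 rad and velocity of joint cover between -0.1 and 0.1 rad/s and value of joint latch above 0.017 m and distance of board from where it was at the start of the episode below 0.006 m and angle between board's own z axis and vertical below 0.15 rad and linear speed of board below 0.02 m/s and distance of each of solder_spool, adapter, next_board, flux_bottle from where it was at the start of the episode below 0.02 m and angle between flux_bottle's own z axis and vertical below 0.3 rad); the robot touches nothing.
It fails at once if the board under test is lifted or knocked out of its nest (distance of board from where it was at the start of the episode above 0.01 m).
It fails at once if the reel, adapter, second board or bottle is moved more than 20 mm (distance of any of solder_spool, adapter, next_board, flux_bottle from where it was at the start of the episode above 0.02 m).
It fails at once if the cover is thrown (faster than 6 rad/s) (velocity of joint cover above 6 rad/s).
It fails at once if the cover or latch is gripped or forced (more than 35 N from the fingers) (contact force between the fingers and cover above 35 N or contact force between the fingers and latch above 35 N).
It also fails if it takes over 48 s, if anything falls off the work surface, if the arm or the gripper's body presses on something with over 40 N, if the wrist force passes 120 N, or if a joint passes its speed limit or range.

## Robot

A 6-joint arm with a two-finger parallel gripper is mounted at the origin on a cart in front of the work surface, level with it; the furniture and walls round the work are solid. World frame = base frame: x ahead of the robot, y to its left, z up, the work surface at z = 0. Lengths are in m, angles in rad, forces in N, time in s.
With the tool pointing down it reaches from about 0.225 to 0.875 m from the base axis. Payload 3.4 kg.
Tool frame: the origin (TCP) lies between the finger pads; the fingertips stand 25 mm ahead of it and the grasp point (between the pads) lies 6 mm ahead of it (manip.tips_ahead is the distance from the TCP to the fingertips, in m); z points along the fingers, x is the direction in which the jaws open and shut, and the axes are right-handed (so a half turn about z gives the same grasp; the last joint's range is limited). The gripper opens to 85 mm and grips with 20 to 120 N. Pads are 22 mm wide; open, the fingers measure 114 mm over their backs; the gripper's body (76 mm by 85 mm) begins 54 mm behind the grasp point. The pads swing forward as they close: fully open they stand 13 mm farther back than shut.
Start: joints at [1.033, 0.276, 1.505, -0, 1.361, -0.121], TCP at [0.233, 0.526, 0.256] pointing down, gripper open.
Joint ranges: [-2.89, 2.89], [-0.75, 2.08], [0.22, 2.7], [-1.18, 4.32], [0.11, 2.71], [-2.7, 2.7]. Speed limits (rad/s): [2.57, 2.57, 3.14, 3.14, 3.14, 3.14].

## Interface

Orientations are given as a unit quaternion [w, x, y, z].
In Python, from rig import manip gives the robot as it stands. The module is installed in compiled form; this text tells all that it offers.
- The arm moves only by the tool send_rows, never from a script. Its argument "plan" is a list of rows, each an object with "linear": the shift along the tool's x, y, z in m, a list of three; "delta_rot": the turn, a rotation vector about the tool's x, y, z in degrees, a list of three; "fingers": the finger opening in m, from 0 to 0.0854. A call has 1 to 12 rows; each row shifts and turns the pose as measured when the row begins, along the tool's axes as they then stand; what a row does not reach is not made up. A row lasts 1/12 s, in which the tool goes at most 41.7 mm and 7.16 degrees, less where a joint would pass 70% of its speed; a pose out of reach is approached as far as the arm can. A call with a gripper value outside its range is refused whole. The fingers move at their own pace and stop on an object; "force" is the grip in N (left out, the last holds). Time passes only in rows, so rows that do not move let the fingers close. It gives the time, the measured TCP pose, the force and the opening at its end, in the units of the state.
- manip.get_state(): the state, without advancing time (a new reading comes with each control period).
- manip.get_image(name): name is "scene" or "top"; returns the picture (480x640x3 uint8, red, green, blue); there is no depth.
- manip.camera_info(name): a dict with "K" (3x3 intrinsics, pixels), "dist" ([k1, k2, p1, p2, k3] as OpenCV has them; the pictures are not rectified), "rvec" (rotation vector, rad) and "tvec" (3), from world to camera coordinates, as OpenCV has them. Camera axes: x right, y down, z forward; pixel columns grow to the right and rows downward; lengths in m; the calibration is good to about 2 mm. A picture is of the moment at which its call begins. camera_info takes no time and is no camera call.
- manip.sign_off(): hands the job in, once; it reports no verdict.
Trained networks look in the newest picture that a camera, given by its name, has taken for a name from the list of things; names that differ only in an ending like _2 or _b are one class to them, and where a whole thing is asked for, a point or a joint stands for the part that bears it (a point fixed in the world has none). Each returns a list of dicts, best first, with "p" (0 to 1); they miss things now and then, are a little off and sometimes report something else, mostly with a low value. They report only what shows in the picture. A call takes as long as a camera call.
- manip.find_in(thing, camera): "extent" ([left, top, right, bottom] in pixels, round what is visible of it).
- manip.masks_of(thing, camera): "pixels" (480x640 bool, what is visible of it) and "extent" ([left, top, right, bottom] in pixels, round what is visible of it).
The state is a dict: "clock": time; "qpos": joint angles; "qd": joint speeds; "effort": joint torques, N m; "position": TCP position; "ee_rot": TCP orientation; "contact_force": force on the tool from outside, world axes, zero at the start; "moment": the same for the moment, N m; "width": finger opening in m.
Only numpy, scipy, OpenCV 4.12 (cv2) and the standard library are available. Lean on these libraries where they do the work, as an engineer would, in place of code of your own. Each camera call takes 0.05 s, during which the arm holds its last target. There are 200 camera calls.

## Working session

There is one attempt and no reset: what is moved stays moved. The work goes in short steps, Python scripts to look and compute and a tool call to move; the robot and the scene stay as the last step left them, time stands still between calls to the robot, and variables do not carry over. Pictures are saved under pics/ and viewed, about 8 in all and at most 12, crops included, and the job is handed in when it is done.

Besides the shell and the picture viewer there is one more tool, called after ">>>" as name(argument=value, ...), one argument or row to a line, values as JSON. send_rows: Moves the arm, as the interface text tells. Its arguments: {"type":"object","properties":{"plan":{"type":"array","items":{"type":"object","properties":{"linear":{"type":"array","items":{"type":"number"}},"delta_rot":{"type":"array","items":{"type":"number"}},"fingers":{"type":"number"}}}},"force":{"type":"number"}},"required":["plan"]}

```bash
mkdir -p pics
python3 - <<'E'
from rig import manip
import cv2
s=manip.get_state();print(s)
for c in("scene","top"):
    cv2.imwrite(f"pics/{c}0.png",manip.get_image(c)[:,:,::-1])
    i=manip.camera_info(c);print(c,i)
    for t in("fixture","latch_knob","cover_bar","cover","solder_spool","adapter","next_board","flux_bottle","board"):
        print(t,[(round(d["p"],2),[round(float(v)) for v in d["extent"]]) for d in manip.find_in(t,c)[:2]])
E
```

```text
{'clock': 0.0, 'qpos': array([ 1.03303385e+00,  2.76596028e-01,  1.50617628e+00, -3.81844394e-05,
        1.36068679e+00, -1.20984302e-01]), 'qd': array([ 4.86411882e-04, -9.48164226e-04, -2.67309539e-05, -6.98418517e-04,
       -8.00449546e-04, -3.70727791e-04]), 'effort': array([ 3.46198767e-04, -4.16781414e+01, -2.45811886e+01, -4.69766983e-04,
        1.11128765e-02, -4.69975674e-06]), 'position': array([0.23251935, 0.52534167, 0.25542189]), 'ee_rot': array([ 4.27734051e-04,  8.38095456e-01,  5.45522809e-01, -8.29631726e-04]), 'contact_force': array([-0.70168508, -0.3693304 , -0.24760298]), 'moment': array([-0.02417406, -0.00768697, -0.07186917]), 'width': 0.08532660805554187}
scene {'K': array([[618.56399485,   0.        , 314.30911493],
       [  0.        , 618.56399485, 245.70584884],
       [  0.        ,   0.        ,   1.        ]]), 'dist': array([0.00932943, 0.        , 0.        , 0.        , 0.        ]), 'rvec': array([ 2.06639004, -1.12879872,  0.51020399]), 'tvec': array([-0.25617134,  0.36261808,  0.64612632])}
fixture [(0.82, [238, 219, 346, 313])]
latch_knob [(0.
[... 415 characters left out ...]
 318.49609287],
       [  0.        , 453.27646908, 243.59073352],
       [  0.        ,   0.        ,   1.        ]]), 'dist': array([-0.0195676,  0.       ,  0.       ,  0.       ,  0.       ]), 'rvec': array([ 2.07438716, -2.14090927,  0.2266835 ]), 'tvec': array([0.06152702, 0.50543236, 0.83091931])}
fixture [(0.72, [270, 214, 347, 276]), (0.7, [275, 250, 292, 266])]
latch_knob [(0.49, [275, 253, 293, 265])]
cover_bar [(0.96, [288, 218, 349, 270])]
cover [(0.61, [290, 222, 347, 271])]
solder_spool [(0.56, [339, 289, 366, 325])]
adapter [(0.61, [250, 310, 275, 340]), (0.49, [373, 167, 401, 204])]
next_board [(0.49, [388, 297, 411, 319])]
flux_bottle [(0.74, [374, 166, 403, 205])]
board []
```

Run:
```python
import cv2
a=cv2.imread("pics/scene0.png")[190:420,140:460];b=cv2.imread("pics/top0.png")[150:350,230:430]
cv2.imwrite("pics/s1.png",cv2.resize(a,(800,575),interpolation=cv2.INTER_CUBIC))
cv2.imwrite("pics/t1.png",cv2.resize(b,(600,600),interpolation=cv2.INTER_CUBIC))
```

```text
(no output)
```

View pics/s1.png

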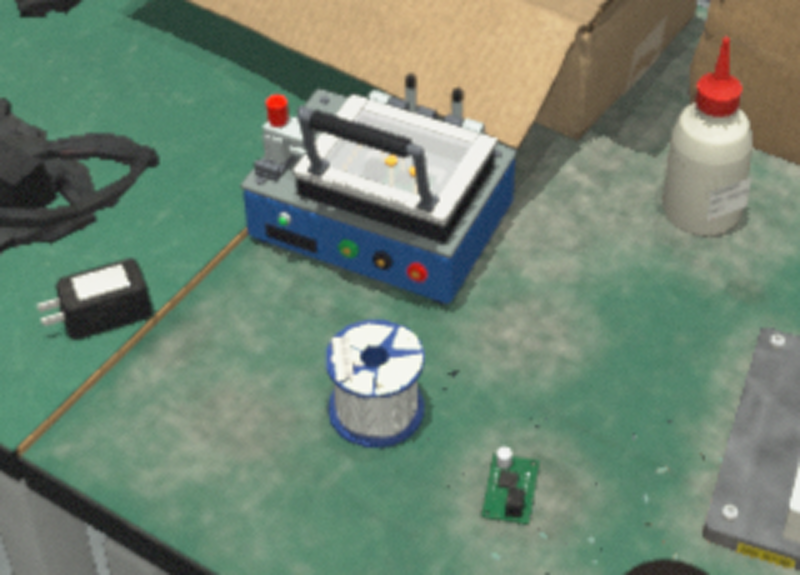

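View pics/t1.png

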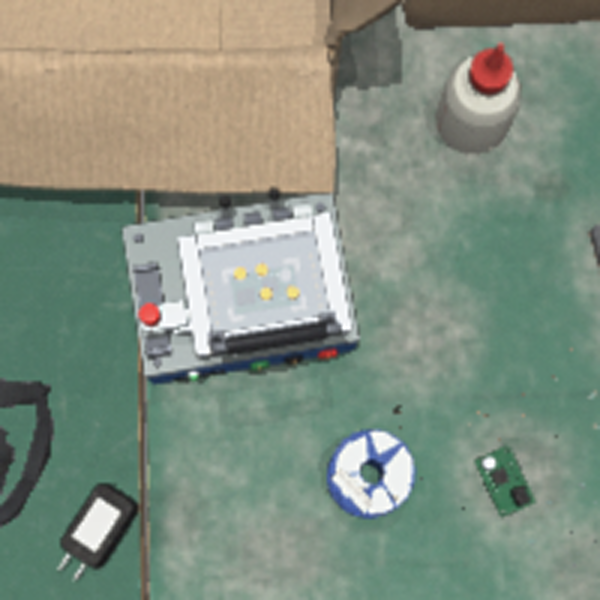

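The scene view shows the tester with its handle end towards the camera. The red knob is at about (251,230) in the scene picture and (280,254) in the top one. The bar is at about (283,243) and (322,261). A cardboard box stands behind the hinge. I'll fit the fixture pose to these points.

```bash
cat > h.py <<'E'
import numpy as np,cv2
from rig import manip
from scipy.optimize import least_squares
from scipy.spatial.transform import Rotation as R
def proj(P,c):
    i=manip.camera_info(c)
    return cv2.projectPoints(np.asarray(P,float).reshape(-1,3),i["rvec"],i["tvec"],i["K"],i["dist"])[0].reshape(-1,2)
def ray(uv,c,z):
    i=manip.camera_info(c);Rm=cv2.Rodrigues(i["rvec"])[0]
    n=cv2.undistortPoints(np.array([[uv]],float),i["K"],i["dist"])[0,0]
    d=Rm.T@np.r_[n,1];o=-Rm.T@i["tvec"];return o+d*(z-o[2])/d[2]
def W(P,p):
    P=np.atleast_2d(P)/1000.;c,s=np.cos(p[2]),np.sin(p[2])
    return np.c_[p[0]+c*P[:,0]-s*P[:,1],p[1]+s*P[:,0]+c*P[:,1],P[:,2]]
E
python3 - <<'E'
from h import *
S=[((-12,74,97.5),277,100),((-40,-56,0),450,303),((-40,-56,50),449,246),((-40,86,50),245,190),((62,-56,50),515,150),((-40,86,0),250,240)]
T=[((-12,74,97.5),149,313),((-40,-56,50),357,338),((-40,86,50),148,375),((62,86,50),124,228),((62,-56,50),333,196),((-42,0,125),275,333)]
PS=np.array([s[0] for s in S],float);US=np.array([[140+s[1]/2.5,190+s[2]/2.5] for s in S])
PT=np.array([s[0] for s in T],float);UT=np.array([[230+s[1]/3,150+s[2]/3] for s in T])
f=lambda p:np.r_[(proj(W(PS,p),"scene")-US).ravel(),(proj(W(PT,p),"top")-UT).ravel()]
k=ray(UT[0],"top",.0975);print("knob top ray",k,"scene",ray(US[0],"scene",.0975))
best=min((least_squares(f,[k[0],k[1],y],loss="soft_l1") for y in np.arange(-3,3.1,.5)),key=lambda r:r.cost)
p=best.x;print(p,np.degrees(p[2]),best.cost);print(f(p).reshape(-1,2).round(1))
np.save("p.npy",p)
for n,q in dict(knob=(-12,74,97.5),bar=(-42,0,125),hinge=(46,0,70)).items():print(n,W(q,p).round(4))
for n,(c,u) in dict(spool=("scene",(290,360)),bottle=("scene",(423,278)),adapter=("top",(262,326))).items():print(n,ray(u,c,0.0).round(3))
E
```

```text
knob top ray [0.47974879 0.11802847 0.0975    ] scene [0.48363103 0.119596   0.0975    ]Traceback (most recent call last):
  File "<stdin>", line 8, in <module>
  File "<stdin>", line 8, in <genexpr>
    return func(*args, **kwargs)
    result = trf(vector_fun.fun, vector_fun.jac, x0, f0, J0, lb, ub, ftol, xtol,
                 gtol, max_nfev, x_scale, loss_function, tr_solver,
                 tr_options.copy(), verbose, callback=callback_wrapped)
    return trf_no_bounds(
        fun, jac, x0, f0, J0, ftol, xtol, gtol, max_nfev, x_scale,
        loss_function, tr_solver, tr_options, verbose, callback=callback)
    f_new = fun(x_new)
    self._update_fun()
    ~~~~~~~~~~~~~~~~^^
    self.f = self.fun_wrapped(xp_copy(self.x))
             ~~~~~~~~~~~~~~~~^^^^^^^^^^^^^^^^^
    return np.atleast_1d(self.fun(x))
                         ~~~~~~~~^^^
    return self.f(x, *self.args, **self.kwargs)
           ~~~~~~^^^^^^^^^^^^^^^^^^^^^^^^^^^^^^
  File "<stdin>", line 6, in <lambda>
  File "h.py", line 6, in proj
    i=manip.camera_info(c)
ValueError: time passes only in moves, steps and waits
```

```bash
sed -i 's/^def proj/CI={c:manip.camera_info(c) for c in ("scene","top")}\ndef proj/; s/i=manip.camera_info(c)/i=CI[c]/' h.py
python3 - <<'E'
from h import *
S=[((-12,74,97.5),277,100),((-40,-56,0),450,303),((-40,-56,50),449,246),((-40,86,50),245,190),((62,-56,50),515,150),((-40,86,0),250,240)]
T=[((-12,74,97.5),149,313),((-40,-56,50),357,338),((-40,86,50),148,375),((62,86,50),124,228),((62,-56,50),333,196),((-42,0,125),275,333)]
PS=np.array([s[0] for s in S],float);US=np.array([[140+s[1]/2.5,190+s[2]/2.5] for s in S])
PT=np.array([s[0] for s in T],float);UT=np.array([[230+s[1]/3,150+s[2]/3] for s in T])
f=lambda p:np.r_[(proj(W(PS,p),"scene")-US).ravel(),(proj(W(PT,p),"top")-UT).ravel()]
best=min((least_squares(f,[.48,.05,y],loss="soft_l1") for y in np.arange(-1,1.1,.5)),key=lambda r:r.cost)
p=best.x;print(p,np.degrees(p[2]),best.cost);print(f(p).reshape(-1,2).round(1).tolist())
np.save("p.npy",p)
for n,q in dict(knob=(-12,74,97.5),bar=(-42,0,125),hinge=(46,0,70)).items():print(n,W(q,p).round(4))
for n,(c,u) in dict(spool=("scene",(290,360)),bottle=("scene",(423,278)),adapter=("top",(262,326))).items():print(n,ray(u,c,0.0).round(3))
s=manip.get_state();print(s["clock"],R.from_quat(np.roll(s["ee_rot"],-1)).as_matrix().round(3))
E
```

```text
[0.50136505 0.04637822 0.13294282] 7.617062276946982 18.14264298755783
[[-0.8, 1.8], [0.2, 4.3], [0.9, 4.1], [-1.8, -2.0], [1.5, 0.0], [-1.3, 0.9], [-0.1, 0.0], [0.9, -0.5], [-1.6, -1.0], [-1.0, -2.2], [-0.2, -2.9], [0.2, 0.1]]
knob [[0.4797 0.1181 0.0975]]
bar [[0.4597 0.0408 0.125 ]]
hinge [[0.547  0.0525 0.07  ]]
spool [ 0.375 -0.023  0.   ]
bottle [ 0.627 -0.111  0.   ]
adapter [0.354 0.164 0.   ]
1.0 [[ 0.405  0.914  0.   ]
 [ 0.914 -0.405  0.   ]
 [ 0.     0.    -1.   ]]
```

Run:
```python
from h import *
p=np.load("p.npy")
def draw(im,p,c,o,sc,col):
    L=[]
    for z in(0,50):
        q=[(-40,-56,z),(-40,86,z),(62,86,z),(62,-56,z)];L+=[(q[i],q[(i+1)%4]) for i in range(4)]
    q=[(-36,-50,73),(-36,50,73),(42,50,73),(42,-50,73)];L+=[(q[i],q[(i+1)%4]) for i in range(4)]
    L+=[((-42,-30,125),(-42,30,125)),((-12,74,80),(-12,74,97.5))]
    for a,b in L:
        u=((proj(W([a,b],p),c)-o)*sc).astype(int);cv2.line(im,tuple(map(int,u[0])),tuple(map(int,u[1])),col,1)
a=cv2.resize(cv2.imread("pics/scene0.png")[200:330,225:360],None,fx=4,fy=4)[:, :400*2];b=cv2.resize(cv2.imread("pics/top0.png")[205:285,265:355],None,fx=6,fy=6)
draw(a,p,"scene",(225,200),4,(0,255,255));draw(b,p,"top",(265,205),6,(0,255,255))
a=cv2.resize(a,(400,385));b=cv2.resize(b,(400,356));H=np.zeros((385,800,3),np.uint8);H[:,:400]=a;H[:356,400:]=b
cv2.imwrite("pics/o1.png",H)
```

```text
(no output)
```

View pics/o1.png

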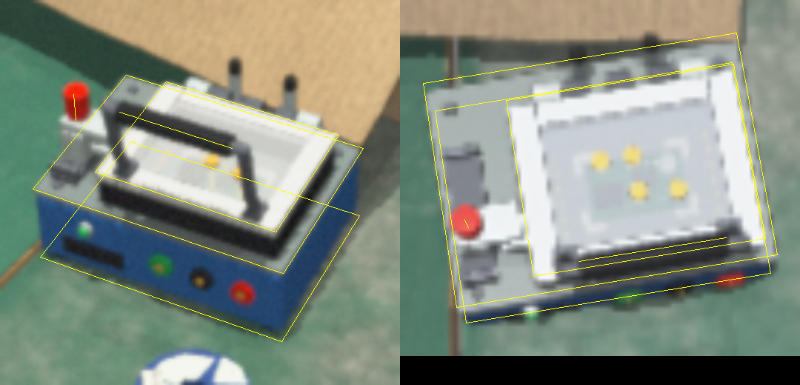

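```bash
cat >> h.py <<'E'
def tri(us,ut):
    P=lambda c:CI[c]["K"]@np.c_[cv2.Rodrigues(CI[c]["rvec"])[0],CI[c]["tvec"]]
    X=cv2.triangulatePoints(P("scene"),P("top"),np.array(us,float).reshape(2,1),np.array(ut,float).reshape(2,1))
    return (X[:3]/X[3]).ravel()
def fx(pos):
    p=np.load("p.npy");c,s=np.cos(p[2]),np.sin(p[2]);d=np.asarray(pos[:2])-p[:2]
    return np.r_[c*d[0]+s*d[1],-s*d[0]+c*d[1],pos[2]]*1000
def st():
    s=manip.get_state();m=R.from_quat(np.roll(s["ee_rot"],-1)).as_matrix();y=np.load("p.npy")[2]
    F=R.from_euler("z",-y).as_matrix()
    print("t",round(s["clock"],2),"fix",fx(s["position"]).round(1),"F",(F@s["contact_force"]).round(1),"w",round(s["width"],4),"\n",(F@m).round(3),"need rotvec deg",np.degrees(R.from_matrix(m.T@F.T@np.array([[0,1,0],[1,0,0],[0,0,-1.]])).as_rotvec()).round(1))
    tgt=lambda q:(m.T@(W(q,np.load("p.npy"))[0]-s["position"])*1000).round(1)
    return tgt
E
python3 - <<'E'
from h import *
print("flap corner",fx(tri((350.8,248),(341.7,213.3))),"box corner",fx(tri((372,201),(340,162.7))))
print("knob tri",fx(tri((250.8,230),(279.7,254.3))))
print("bar ends",fx(tri((140+305/2.5,190+118/2.5),(230+218/3,150+343/3))),fx(tri((140+412/2.5,190+146/2.5),(230+330/3,150+325/3))))
t=st();print(manip.tips_ahead,t((-50,74,200)))
E
```

```text
flap corner [ 60.25382096 -59.92301439  56.57769181] box corner [146.97611235 -64.11608571  91.39229444]
knob tri [-12.10680378  72.82746905 101.38408715]
bar ends [-42.47429415  34.92016586 125.10125372] [-43.14403571 -32.55693839 129.99064835]
t 1.0 fix [-202.6  510.8  256.3] F [0.4 0.7 0.4] w 0.0853 
 [[ 0.522  0.853  0.   ]
 [ 0.853 -0.522  0.   ]
 [ 0.     0.    -1.   ]] need rotvec deg [  0.   -0.  -31.5]
0.025 [-292.7  358.4   56.3]
```

>>> send_rows(
  plan=[
    {"linear": [-0.025, 0.028, 0], "delta_rot": [0, 0, -6.3], "fingers": 0},
    {"linear": [-0.025, 0.028, 0], "delta_rot": [0, 0, -6.3], "fingers": 0},
    {"linear": [-0.025, 0.028, 0], "delta_rot": [0, 0, -6.3], "fingers": 0},
    {"linear": [-0.025, 0.028, 0], "delta_rot": [0, 0, -6.3], "fingers": 0},
    {"linear": [-0.025, 0.028, 0], "delta_rot": [0, 0, -6.3], "fingers": 0},
    {"linear": [-0.03, 0.01, 0], "delta_rot": [0, 0, 0], "fingers": 0},
  ],
  force=30,
)

```text
clock: 1.5
position: [0.3518, 0.3783, 0.2573]
ee_rot: [-0.026, 0.651, 0.758, 0.022]
contact_force: [0.5, 0.3, 0.8]
width: 0.0123
```

```bash
python3 -c "
from h import *
t=st();print(manip.tips_ahead,t((-42,74,200)))"
```

```text
t 1.5 fix [-104.2  348.8  257.3] F [0.5 0.3 0.8] w 0.0123 
 [[-0.019  1.    -0.001]
 [ 0.998  0.019  0.067]
 [ 0.067 -0.    -0.998]] need rotvec deg [-0.  -3.9  1.1]
0.025 [-279.2   57.    38.6]
```

>>> send_rows(
  plan=[
    {"linear": [-0.035, 0.007, 0.005], "delta_rot": [0, -2, 0.5], "fingers": 0},
    {"linear": [-0.035, 0.007, 0.005], "delta_rot": [0, -1, 0.3], "fingers": 0},
    {"linear": [-0.035, 0.007, 0.005], "delta_rot": [0, 0, 0], "fingers": 0},
    {"linear": [-0.035, 0.007, 0.005], "delta_rot": [0, 0, 0], "fingers": 0},
    {"linear": [-0.035, 0.007, 0.005], "delta_rot": [0, 0, 0], "fingers": 0},
    {"linear": [-0.035, 0.007, 0.005], "delta_rot": [0, 0, 0], "fingers": 0},
    {"linear": [-0.03, 0.007, 0.005], "delta_rot": [0, 0, 0], "fingers": 0},
    {"linear": [-0.02, 0.005, 0.005], "delta_rot": [0, 0, 0], "fingers": 0},
    {"linear": [0, 0, 0], "delta_rot": [0, 0, 0], "fingers": 0},
  ],
)

```text
clock: 2.25
position: [0.4489, 0.1142, 0.2113]
ee_rot: [-0.002, 0.658, 0.753, 0.007]
contact_force: [-0.4, -0.3, -0.5]
width: -0.0001
```

```bash
python3 -c "
from h import *
t=st();print(manip.tips_ahead,t((-42,74,140)))"
```

```text
t 2.25 fix [-43.   74.2 211.3] F [-0.5 -0.3 -0.5] w -0.0001 
 [[-0.002  1.     0.008]
 [ 1.     0.002  0.012]
 [ 0.012  0.008 -1.   ]] need rotvec deg [ 0.4 -0.7  0.1]
0.025 [-1.1  0.4 71.3]
```

>>> send_rows(
  plan=[
    {"linear": [0, 0, 0.025], "delta_rot": [0.4, -0.7, 0.1], "fingers": 0},
    {"linear": [0, 0, 0.025], "delta_rot": [0, 0, 0], "fingers": 0},
    {"linear": [0, 0, 0.025], "delta_rot": [0, 0, 0], "fingers": 0},
    {"linear": [0, 0, 0.015], "delta_rot": [0, 0, 0], "fingers": 0},
    {"linear": [0, 0, 0.006], "delta_rot": [0, 0, 0], "fingers": 0},
    {"linear": [0, 0, 0], "delta_rot": [0, 0, 0], "fingers": 0},
  ],
)

```text
clock: 2.75
position: [0.4518, 0.1159, 0.1148]
ee_rot: [0.002, 0.661, 0.751, 0.004]
contact_force: [0.2, 0.2, 0.1]
width: 0.0003
```

```bash
python3 -c "
from h import *
t=st();print(manip.tips_ahead,t((-29.5,74,112)))
cv2.imwrite('pics/s2.png',cv2.resize(manip.get_image('scene')[150:330,200:400,::-1],None,fx=3,fy=3,interpolation=cv2.INTER_CUBIC))"
```

```text
t 2.75 fix [-39.9  75.5 114.8] F [0.3 0.2 0.1] w 0.0003 
 [[ 0.005  1.     0.008]
 [ 1.    -0.005  0.002]
 [ 0.002  0.008 -1.   ]] need rotvec deg [ 0.5 -0.1 -0.3]
0.025 [-1.5 10.4  2.9]
```

View pics/s2.png

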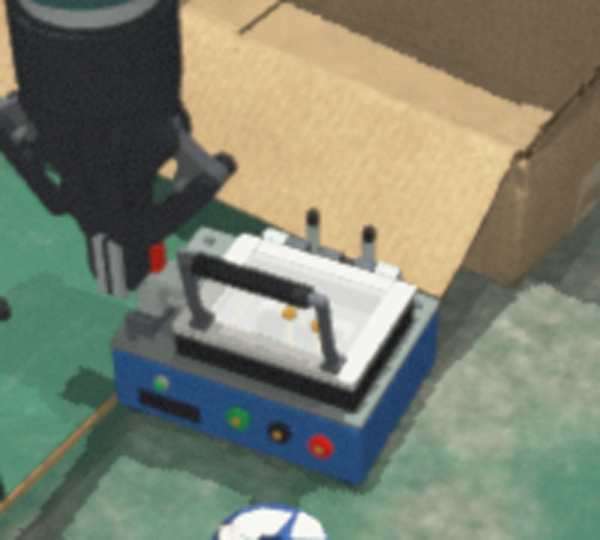

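The closed fingers (tip near (110,285)) stand in front of the red knob (157,257). Next I'll push the latch.

>>> send_rows(
  plan=[
    {"linear": [-0.001, 0.002, 0.003], "delta_rot": [0.4, 0, -0.3], "fingers": 0},
    {"linear": [0, 0.004, 0.001], "delta_rot": [0, 0, 0], "fingers": 0},
    {"linear": [0, 0.003, 0], "delta_rot": [0, 0, 0], "fingers": 0},
    {"linear": [0, 0.003, 0], "delta_rot": [0, 0, 0], "fingers": 0},
    {"linear": [0, 0.003, 0], "delta_rot": [0, 0, 0], "fingers": 0},
    {"linear": [0, 0.003, 0], "delta_rot": [0, 0, 0], "fingers": 0},
    {"linear": [0, 0.003, 0], "delta_rot": [0, 0, 0], "fingers": 0},
  ],
)

```text
clock: 3.38
position: [0.476, 0.1193, 0.1152]
ee_rot: [0.001, 0.658, 0.753, 0.003]
contact_force: [-0.8, 0.4, -0.6]
width: 0.0
```

```bash
python3 -c "
from h import *
t=st();print(t((-5.5,74,112)))"
```

```text
t 3.38 fix [-15.5  75.6 115.2] F [-0.7  0.5 -0.6] w 0.0 
 [[-0.002  1.     0.006]
 [ 1.     0.002  0.003]
 [ 0.003  0.006 -1.   ]] need rotvec deg [ 0.3 -0.1  0.1]
[-1.6  9.9  3.2]
```

Run:
```python
from h import *
for c,o in(("scene",None),("top",None)):
    im=manip.get_image(c);h=cv2.cvtColor(im,cv2.COLOR_RGB2HSV)
    m=((h[...,0]<8)|(h[...,0]>172))&(h[...,1]>150)&(h[...,2]>80)
    x0,y0,x1,y1=(235,215,275,262) if c=="scene" else (265,235,305,275)
    v,u=np.nonzero(m[y0:y1,x0:x1]);print(c,len(u),u.mean()+x0 if len(u) else 0,v.mean()+y0 if len(u) else 0,(u.min()+x0,u.max()+x0,v.min()+y0,v.max()+y0) if len(u) else 0)
    cv2.imwrite(f"pics/{c}3.png",im[:,:,::-1])
for l in(0,10,20,24): print(l,proj(W((-12+l,74,97.5),np.load("p.npy")),"scene").round(1),proj(W((-12+l,74,97.5),np.load("p.npy")),"top").round(1))
a=cv2.imread("pics/scene3.png")[200:300,215:345];b=cv2.imread("pics/top3.png")[205:285,265:355]
H=np.hstack([cv2.resize(a,(400,308)),cv2.resize(b,(400,308))]);cv2.imwrite("pics/c3.png",H)
```

```text
scene 11 256.6363636363636 232.45454545454544 (np.int64(255), np.int64(258), np.int64(227), np.int64(235))
top 0 0 0 0
0 [[250.  231.8]] [[279.6 254.4]]
10 [[253.2 227.9]] [[278.8 249.2]]
20 [[256.4 224.1]] [[278.  243.9]]
24 [[257.7 222.6]] [[277.7 241.9]]
```

View pics/c3.png

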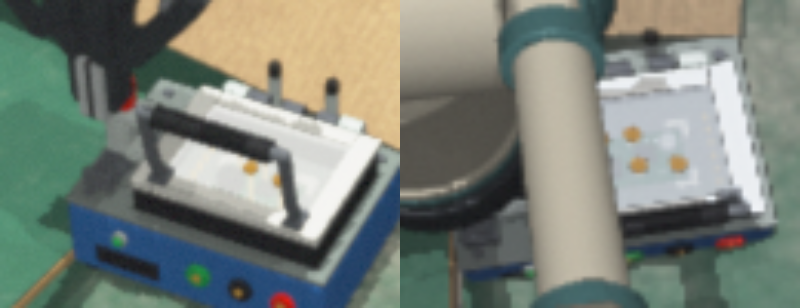

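The knob is moving with the finger: its right edge went from about 255 to 259 px. I'll continue.

>>> send_rows(
  plan=[
    {"linear": [-0.001, 0.003, 0], "delta_rot": [0, 0, 0], "fingers": 0},
    {"linear": [0, 0.003, 0], "delta_rot": [0, 0, 0], "fingers": 0},
    {"linear": [0, 0.002, 0], "delta_rot": [0, 0, 0], "fingers": 0},
    {"linear": [0, 0, 0], "delta_rot": [0, 0, 0], "fingers": 0},
    {"linear": [0, 0, 0], "delta_rot": [0, 0, 0], "fingers": 0},
  ],
)

```text
clock: 3.9
position: [0.4854, 0.1196, 0.1153]
ee_rot: [0.001, 0.658, 0.753, 0.004]
contact_force: [-1.0, 0.4, 0.7]
width: 0.0005
```

```bash
python3 -c "
from h import *
t=st();print(t((-5.5,74,112)))"
```

```text
t 3.9 fix [ -6.1  74.7 115.3] F [-0.9  0.5  0.7] w 0.0005 
 [[-0.001  1.     0.007]
 [ 1.     0.001  0.003]
 [ 0.003  0.007 -1.   ]] need rotvec deg [ 0.4 -0.2  0.1]
[-0.7  0.6  3.3]
```

>>> send_rows(
  plan=[
    {"linear": [0, -0.008, 0], "delta_rot": [0, 0, 0], "fingers": 0},
    {"linear": [0, -0.006, 0], "delta_rot": [0, 0, 0], "fingers": 0},
    {"linear": [0, -0.004, -0.02], "delta_rot": [0, 0, 0], "fingers": 0},
    {"linear": [0, 0, -0.03], "delta_rot": [0, 0, 0], "fingers": 0},
    {"linear": [0, -0.01, -0.03], "delta_rot": [0, 0, 0], "fingers": 0},
    {"linear": [-0.015, -0.02, -0.02], "delta_rot": [0, 0, 0], "fingers": 0},
    {"linear": [-0.025, -0.02, 0], "delta_rot": [0, 0, 0], "fingers": 0},
    {"linear": [-0.02, -0.01, 0], "delta_rot": [0, 0, 0], "fingers": 0},
    {"linear": [-0.01, -0.005, 0], "delta_rot": [0, 0, 0], "fingers": 0},
    {"linear": [0, 0, 0], "delta_rot": [0, 0, 0], "fingers": 0},
  ],
)

```text
clock: 4.73
position: [0.4056, 0.0358, 0.2201]
ee_rot: [0.005, 0.656, 0.754, 0.005]
contact_force: [1.1, 0.3, 1.0]
width: -0.0001
```

Run:
```python
from h import *
t=st();print(t((-80,0,137)))
a=manip.get_image("scene")[200:300,215:345,::-1];b=manip.get_image("top")[205:285,265:355,::-1]
cv2.imwrite("pics/c4.png",np.hstack([cv2.resize(a,(400,308)),cv2.resize(b,(400,308))]))
```

```text
t 4.73 fix [-96.4   2.2 220.1] F [1.2 0.2 1. ] w -0.0001 
 [[-0.006  1.     0.013]
 [ 1.     0.006 -0.001]
 [-0.001  0.013 -1.   ]] need rotvec deg [0.8 0.1 0.3]
[-2.2 15.2 83.3]
```

View pics/c4.png

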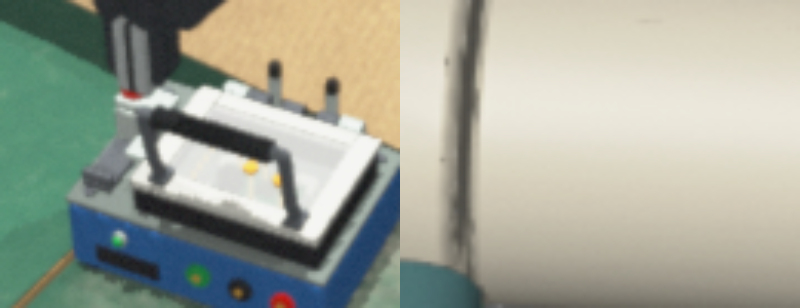

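The knob now shows at about (257,231) at its base, which puts the latch at about 23 mm, with the cover shut. I'll go down in front of the bar.

>>> send_rows(
  plan=[
    {"linear": [-0.002, 0.008, 0.02], "delta_rot": [0.8, 0, 0.3], "fingers": 0},
    {"linear": [0, 0, 0.025], "delta_rot": [0, 0, 0], "fingers": 0},
    {"linear": [0, 0, 0.02], "delta_rot": [0, 0, 0], "fingers": 0},
    {"linear": [0, 0, 0.012], "delta_rot": [0, 0, 0], "fingers": 0},
    {"linear": [0, 0, 0.004], "delta_rot": [0, 0, 0], "fingers": 0},
    {"linear": [0, 0, 0], "delta_rot": [0, 0, 0], "fingers": 0},
  ],
)

```text
clock: 5.33
position: [0.4193, 0.0411, 0.1366]
ee_rot: [0.001, 0.657, 0.754, 0.003]
contact_force: [0.3, -0.8, 0.4]
width: 0.0
```

```bash
python3 -c "
from h import *
t=st();print(t((-59,0,135)))"
```

```text
t 5.33 fix [-82.1   5.6 136.6] F [ 0.2 -0.8  0.4] w 0.0 
 [[-0.004  1.     0.007]
 [ 1.     0.004  0.002]
 [ 0.002  0.007 -1.   ]] need rotvec deg [ 0.4 -0.1  0.2]
[-5.7 23.   1.8]
```

>>> send_rows(
  plan=[
    {"linear": [-0.003, 0.006, 0.001], "delta_rot": [0.3, 0, 0.2], "fingers": 0},
    {"linear": [-0.002, 0.006, 0], "delta_rot": [0, 0, 0], "fingers": 0},
    {"linear": [0, 0.003, 0], "delta_rot": [0, 0, 0], "fingers": 0},
    {"linear": [0, 0.002, 0], "delta_rot": [0, 0, 0], "fingers": 0},
    {"linear": [0, 0.002, 0], "delta_rot": [0, 0, 0], "fingers": 0},
    {"linear": [0, 0.001, 0], "delta_rot": [0, 0, 0], "fingers": 0},
  ],
)

```text
clock: 5.83
position: [0.4413, 0.0395, 0.1375]
ee_rot: [-0.001, 0.658, 0.753, -0.0]
contact_force: [-3.3, -0.7, 0.0]
width: 0.0001
```

```bash
python3 -c "
from h import *
t=st();print(t((-59,0,135)))"
```

```text
t 5.83 fix [-60.5   1.1 137.5] F [-3.4 -0.2  0. ] w 0.0001 
 [[-0.002  1.    -0.002]
 [ 1.     0.002  0.002]
 [ 0.002 -0.002 -1.   ]] need rotvec deg [-0.1 -0.1  0.1]
[-1.1  1.5  2.5]
```

Contact at 3.4 N against the bar. I'll lift it along its arc.

>>> send_rows(
  plan=[
    {"linear": [0, 0.0022, -0.0032], "delta_rot": [0, 0, 0], "fingers": 0},
    {"linear": [0, 0.0024, -0.0032], "delta_rot": [0, 0, 0], "fingers": 0},
    {"linear": [0, 0.0025, -0.0031], "delta_rot": [0, 0, 0], "fingers": 0},
    {"linear": [0, 0.0026, -0.003], "delta_rot": [0, 0, 0], "fingers": 0},
  ],
)

```text
clock: 6.17
position: [0.45, 0.0408, 0.1509]
ee_rot: [-0.003, 0.658, 0.753, -0.001]
contact_force: [-2.8, -0.8, 1.6]
width: -0.0002
```

```bash
cat >> h.py <<'E'
def arc():
    # bar touched: finger centre offset from bar centre in x is -18.5 at start contact (-60.5 -> -42)
    s=manip.get_state();f=fx(s["position"]);bx=f[0]+18.5;phi=np.arccos(np.clip((bx-46)/104,-1,1))
    zb=70+104*np.sin(phi);print("theta est",round(2.583-phi,3),"bar x,z",bx.round(1),zb.round(1),"tip below bar",round(zb-(f[2]-25),1))
E
python3 -c "
from h import *
t=st();arc()"
```

```text
t 6.17 fix [-51.7   1.3 150.9] F [-2.9 -0.5  1.6] w -0.0002 
 [[-0.002  1.    -0.005]
 [ 1.     0.002  0.002]
 [ 0.002 -0.005 -1.   ]] need rotvec deg [-0.3 -0.1  0.1]
theta est 0.146 bar x,z -33.2 137.4 tip below bar 11.5
```

>>> send_rows(
  plan=[
    {"linear": [0, 0.0033, -0.0034], "delta_rot": [0, 0, 0], "fingers": 0},
    {"linear": [0, 0.0034, -0.0034], "delta_rot": [0, 0, 0], "fingers": 0},
    {"linear": [0, 0.0036, -0.0033], "delta_rot": [0, 0, 0], "fingers": 0},
    {"linear": [0, 0.0037, -0.0031], "delta_rot": [0, 0, 0], "fingers": 0},
    {"linear": [0, 0.0039, -0.003], "delta_rot": [0, 0, 0], "fingers": 0},
    {"linear": [0, 0.0041, -0.0028], "delta_rot": [0, 0, 0], "fingers": 0},
  ],
)

```text
clock: 6.67
position: [0.4735, 0.0441, 0.1732]
ee_rot: [-0.003, 0.658, 0.753, -0.001]
contact_force: [-3.1, -0.4, 1.4]
width: -0.0001
```

Run:
```python
from h import *
t=st();arc()
cv2.imwrite('pics/s5.png',cv2.resize(manip.get_image('scene')[150:330,200:400,::-1],None,fx=3,fy=3))
```

```text
t 6.67 fix [-27.9   1.4 173.2] F [-3.1 -0.   1.4] w -0.0001 
 [[-0.002  1.    -0.005]
 [ 1.     0.002  0.002]
 [ 0.002 -0.005 -1.   ]] need rotvec deg [-0.3 -0.1  0.1]
theta est 0.45 bar x,z -9.4 158.0 tip below bar 9.8
```

View pics/s5.png

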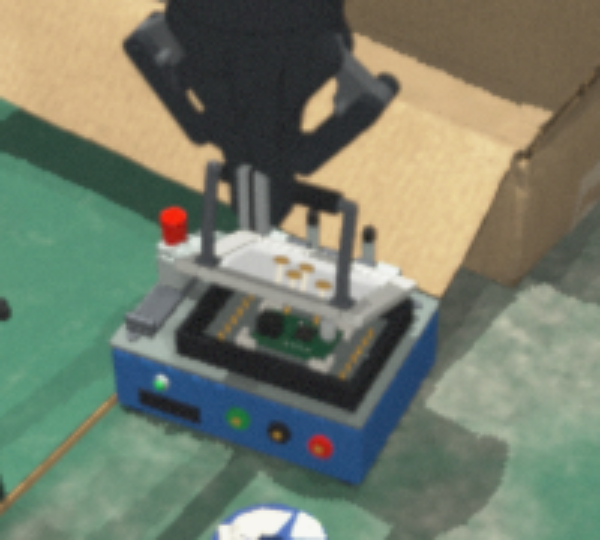

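The cover is rising (about 0.45 rad), the board lies in its nest and the latch is clear. I'll continue.

>>> send_rows(
  plan=[
    {"linear": [0, 0.0045, -0.002], "delta_rot": [0, 0, 0], "fingers": 0},
    {"linear": [0, 0.0045, -0.0018], "delta_rot": [0, 0, 0], "fingers": 0},
    {"linear": [0, 0.0045, -0.0016], "delta_rot": [0, 0, 0], "fingers": 0},
    {"linear": [0, 0.0045, -0.0013], "delta_rot": [0, 0, 0], "fingers": 0},
    {"linear": [0, 0.0045, -0.001], "delta_rot": [0, 0, 0], "fingers": 0},
    {"linear": [0, 0.0045, -0.0008], "delta_rot": [0, 0, 0], "fingers": 0},
    {"linear": [0, 0.0045, -0.0005], "delta_rot": [0, 0, 0], "fingers": 0},
    {"linear": [0, 0.0045, -0.0003], "delta_rot": [0, 0, 0], "fingers": 0},
  ],
)

```text
clock: 7.38
position: [0.5175, 0.0496, 0.1844]
ee_rot: [0.001, 0.658, 0.753, 0.002]
contact_force: [-0.9, 0.1, 1.0]
width: 0.0
```

Run:
```python
from h import *
t=st();arc()
```

```text
t 7.38 fix [ 16.4   1.1 184.4] F [-0.9  0.2  1. ] w 0.0 
 [[-0.001  1.     0.004]
 [ 1.     0.001  0.002]
 [ 0.002  0.004 -1.   ]] need rotvec deg [ 0.2 -0.1  0.1]
theta est 0.905 bar x,z 34.9 173.4 tip below bar 14.0
```

>>> send_rows(
  plan=[
    {"linear": [0, 0.0045, 0], "delta_rot": [0, 0, 0], "fingers": 0},
    {"linear": [0, 0.0045, 0], "delta_rot": [0, 0, 0], "fingers": 0},
    {"linear": [0, 0.0045, 0], "delta_rot": [0, 0, 0], "fingers": 0},
    {"linear": [0, 0.004, 0], "delta_rot": [0, 0, 0], "fingers": 0},
    {"linear": [0, 0.004, 0.0005], "delta_rot": [0, 0, 0], "fingers": 0},
    {"linear": [0, 0.004, 0.001], "delta_rot": [0, 0, 0], "fingers": 0},
    {"linear": [0, 0.0035, 0.001], "delta_rot": [0, 0, 0], "fingers": 0},
  ],
)

```text
clock: 7.97
position: [0.5507, 0.054, 0.1815]
ee_rot: [0.001, 0.658, 0.753, 0.003]
contact_force: [-0.7, 0.4, -0.5]
width: -0.0001
```

Run:
```python
from h import *
t=st();arc()
a=manip.get_image("scene")[150:330,200:400,::-1]
cv2.imwrite('pics/s6.png',cv2.resize(a,None,fx=3,fy=3))
```

```text
t 7.97 fix [ 49.9   1.1 181.5] F [-0.7  0.5 -0.5] w -0.0001 
 [[-0.001  1.     0.006]
 [ 1.     0.001  0.002]
 [ 0.002  0.006 -1.   ]] need rotvec deg [ 0.3 -0.1  0.1]
theta est 1.229 bar x,z 68.4 171.6 tip below bar 15.0
```

View pics/s6.png

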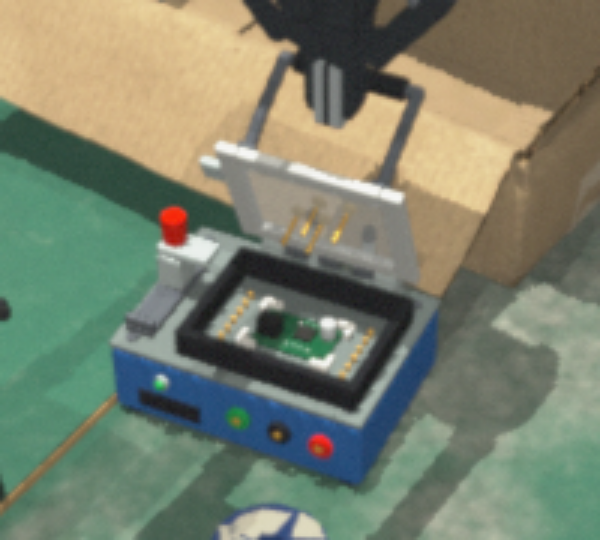

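The cover is near 1.23 rad with the finger still against the bar between its arms. I'll push slowly past balance.

>>> send_rows(
  plan=[
    {"linear": [0, 0.003, 0.0007], "delta_rot": [0, 0, 0], "fingers": 0},
    {"linear": [0, 0.003, 0.0008], "delta_rot": [0, 0, 0], "fingers": 0},
    {"linear": [0, 0.003, 0.0009], "delta_rot": [0, 0, 0], "fingers": 0},
    {"linear": [0, 0.003, 0.001], "delta_rot": [0, 0, 0], "fingers": 0},
    {"linear": [0, 0.003, 0.001], "delta_rot": [0, 0, 0], "fingers": 0},
    {"linear": [0, 0.003, 0.001], "delta_rot": [0, 0, 0], "fingers": 0},
    {"linear": [0, 0.003, 0.001], "delta_rot": [0, 0, 0], "fingers": 0},
    {"linear": [0, 0.003, 0.001], "delta_rot": [0, 0, 0], "fingers": 0},
    {"linear": [0, 0.003, 0.001], "delta_rot": [0, 0, 0], "fingers": 0},
    {"linear": [0, 0, 0], "delta_rot": [0, 0, 0], "fingers": 0},
  ],
)

```text
clock: 8.85
position: [0.5813, 0.0581, 0.1718]
ee_rot: [0.001, 0.658, 0.753, 0.003]
contact_force: [0.0, 0.1, -0.4]
width: -0.0002
```

Run:
```python
from h import *
t=st();arc()
a=manip.get_image("scene")[150:330,200:400,::-1]
cv2.imwrite('pics/s7.png',cv2.resize(a,None,fx=3,fy=3))
```

```text
t 8.85 fix [ 80.8   1.  171.8] F [ 0.1  0.1 -0.4] w -0.0002 
 [[-0.001  1.     0.006]
 [ 1.     0.001  0.002]
 [ 0.002  0.006 -1.   ]] need rotvec deg [ 0.4 -0.1  0.1]
theta est 1.55 bar x,z 99.3 159.3 tip below bar 12.5
```

View pics/s7.png

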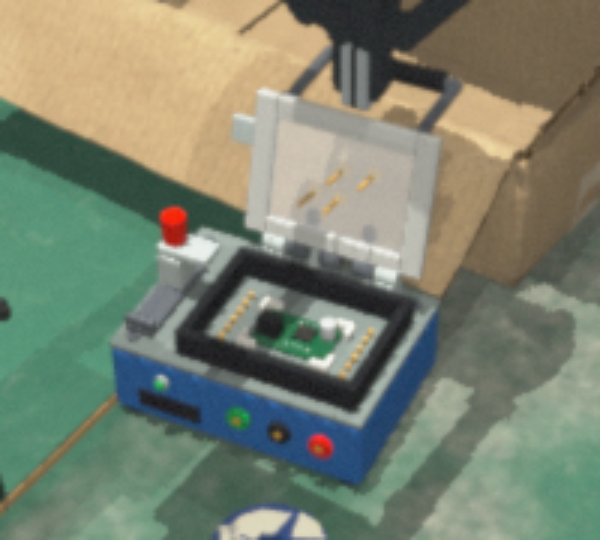

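The cover is past upright with no force on the finger. I'll lift straight out so the lid can settle on its stops without touching it.

>>> send_rows(
  plan=[
    {"linear": [0, 0.001, -0.015], "delta_rot": [0, 0, 0], "fingers": 0},
    {"linear": [0, 0, -0.025], "delta_rot": [0, 0, 0], "fingers": 0},
    {"linear": [0, 0, -0.03], "delta_rot": [0, 0, 0], "fingers": 0},
    {"linear": [0, -0.01, -0.03], "delta_rot": [0, 0, 0], "fingers": 0},
    {"linear": [0, -0.03, -0.02], "delta_rot": [0, 0, 0], "fingers": 0},
    {"linear": [0, -0.035, 0], "delta_rot": [0, 0, 0], "fingers": 0},
    {"linear": [0, -0.035, 0], "delta_rot": [0, 0, 0], "fingers": 0},
    {"linear": [0, -0.03, 0], "delta_rot": [0, 0, 0], "fingers": 0},
    {"linear": [0, -0.02, 0], "delta_rot": [0, 0, 0], "fingers": 0},
    {"linear": [0, 0, 0], "delta_rot": [0, 0, 0], "fingers": 0},
    {"linear": [0, 0, 0], "delta_rot": [0, 0, 0], "fingers": 0},
    {"linear": [0, 0, 0], "delta_rot": [0, 0, 0], "fingers": 0},
  ],
)

```text
clock: 9.9
position: [0.416, 0.0358, 0.2966]
ee_rot: [0.002, 0.658, 0.753, 0.003]
contact_force: [0.2, 0.5, -0.8]
width: 0.0
```

Run:
```python
from h import *
t=st()
a=manip.get_image("scene")[150:420,140:460,::-1]
cv2.imwrite('pics/s8.png',cv2.resize(a,(711,600)))
p=np.load("p.npy")
for th in(1.6,1.75,1.885):
    ph=2.583-th;q=proj(W([(46+104*np.cos(ph),y,70+104*np.sin(ph)) for y in(-30,30)],p),"scene");print(th,((q-(140,150))*711/320).round())
for n in("solder_spool","adapter","next_board","flux_bottle"):print(n,[(round(d["p"],2),[round(float(v)) for v in d["extent"]]) for d in manip.find_in(n,"scene")[:1]])
```

```text
t 9.9 fix [-86.1   0.8 296.6] F [ 0.3  0.5 -0.8] w 0.0 
 [[-0.001  1.     0.007]
 [ 1.     0.001  0.001]
 [ 0.001  0.007 -1.   ]] need rotvec deg [ 0.4 -0.   0.1]
1.6 [[456.  58.]
 [376.  37.]]
1.75 [[462.  60.]
 [384.  39.]]
1.885 [[467.  65.]
 [389.  44.]]
solder_spool [(0.88, [271, 318, 308, 367])]
adapter [(0.64, [155, 296, 201, 324])]
next_board [(0.6, [335, 370, 358, 402])]
flux_bottle [(0.74, [405, 204, 441, 285])]
```

View pics/s8.png

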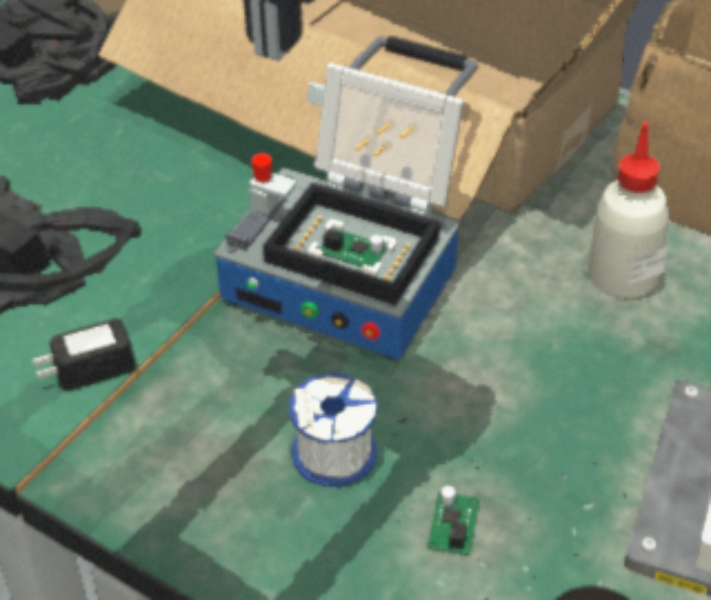

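The bar at (388,44)–(466,64) matches the prediction for 1.885 rad, and the knob matches a latch travel of about 24 mm. The board is in its nest and the loose things have not moved. I'll hand the job in.

```bash
python3 -c "
from rig import manip
print(manip.sign_off())"
```

```text
the job is handed in; nothing more can be done
None
```

The tester is open and the job is handed in, at about 10 s on the robot's clock. I pushed the latch back along its track with closed fingertips. Then I pushed the cover up by its bar along its arc, slowly past upright, and it fell back on its stops by itself. I finished with the fingers lifted well clear.

**Last checks, from the final scene picture:**
- **Cover:** the bar lies where a cover angle of about 1.885 rad predicts.
- **Latch:** the knob lies where a travel of about 24 mm predicts.
- **Board:** it lies in its nest, judged by eye.
- **Loose things:** the reel, adapter, second board and bottle are within 2 pixels of where they started.
- **Forces:** the highest reading I took from the arm while pushing was 3.4 N; it was read only between moves.

**Not confirmed:**
- My fixture fit had residuals of up to about 4 pixels, so the latch and cover figures are good to only a few millimetres.
- I did not measure the cover's speed as it fell back.
- The top camera was blocked by the arm when I checked the latch, so it could not cross-check it.
- The hand-in reports no verdict.

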